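# Set out the sample cups by size on the bar display

### The arm

A 6-joint arm with a two-finger parallel gripper is mounted at the origin on the work surface. World frame = base frame: x ahead of the robot, y to its left, z up, the work surface at z = 0. Lengths are in m, angles in rad, forces in N, time in s.
With the tool pointing down it reaches from about 0.2 to 0.875 m from the base axis. Payload 3.4 kg.
Tool frame: the origin (TCP) lies at the very end of the fingers, on their centre line; the grasp point (between the pads) lies 19 mm behind it (r.hold_point_z is the distance from the TCP to the grasp point, in m); z points along the fingers, y is the direction in which the jaws open and shut (so a half turn about z gives the same grasp; the last joint's range is limited). The gripper opens to 94 mm and grips with 3 to 60 N. Pads are 16 mm wide; open, the fingers measure 119 mm over their backs; the gripper's body (75 mm by 177 mm) begins 78 mm behind the grasp point.
Start: joints at [1.053, 0.276, 1.505, -0, 1.361, -0.121], TCP at [0.222, 0.53, 0.205] pointing down, gripper open.
Joint ranges: [-2.89, 2.89], [-0.75, 2.08], [0.22, 2.7], [-1.18, 4.32], [0.11, 2.71], [-2.7, 2.7]. Speed limits (rad/s): [2.57, 2.57, 3.14, 3.14, 3.14, 3.14].

### API

Orientations are given as a unit quaternion [w, x, y, z].
In Python, from station import state, optics, sign_off, r gives the robot as it stands.
- The arm moves only by the tool send_rows, never from a script. Its argument "motion" is a list that holds one entry, the list of rows, each a list of 7 numbers: the shift along the tool's x, y, z in mm, then the turn, a rotation vector about the tool's x, y, z in degrees, then the closure in counts, from 0 (fully open) to 255 (shut). In form: [[[tx, ty, tz, ax, ay, az, grip], ...]]. A call has 1 to 20 rows; each row shifts and turns the pose as measured when the row begins, along the tool's axes as they then stand; what a row does not reach is not made up. A row lasts 1/12 s, in which the tool goes at most 41.7 mm and 7.16 degrees, less where a joint would pass 70% of its speed; a pose out of reach is approached as far as the arm can. A call is refused whole if a number of a shift passes 41.7 or a number of a turn 7.16, either way. A call with a gripper value outside its range is refused whole. The fingers move at their own pace and stop on an object; "newtons" is the grip in N (left out, the last holds). Time passes only in rows, so rows that do not move let the fingers close. It gives the time, the measured TCP pose, the force and the opening at its end, in the units of the state.
- state(): the state, without advancing time (a new reading comes with each control period).
- optics.camera(name): name is "side" or "top" or "wrist"; returns (picture, depth): 400x640x3 uint8, red, green, blue; 400x640 float32, m along the optical axis (not along the pixel's ray), 0 where there is no reading.
- optics.get_calibration(name): a dict with "intrinsics" (3x3 intrinsics, pixels), "k1" (the pictures are not rectified: a ray, as slopes to the right and down, at radius r is drawn at 1 + k1 r^2 times it, then the intrinsics apply), "xyz" and "rotation" of the camera in the world; the wrist camera has in their place "tool_from_camera" (4x4, takes a point from camera to tool coordinates, whose origin is the TCP and whose axes are the flange's). Camera axes: x right, y down, z forward; pixel columns grow to the right and rows downward; lengths in m; the calibration is good to about 2 mm. A picture is of the moment at which its call begins: read the wrist's pose just before it. get_calibration takes no time and is no camera call.
- sign_off(): hands the job in, once; it reports no verdict.
Trained networks look in the newest picture that a camera, given by its name, has taken for a name from the list of things; names that differ only in an ending like _2 or _b are one class to them, and where a whole thing is asked for, a point or a joint stands for the part that bears it (a point fixed in the world has none). Each returns a list of dicts, best first, with "p" (0 to 1); they miss things now and then, are a little off and sometimes report something else, mostly with a low value. They report only what shows in the picture. A call takes as long as a camera call.
- optics.silhouettes(camera, query): "mask" (400x640 bool, what is visible of it) and "xy" ([column, row] in pixels, amid what is visible of it).
The state is a dict: "clock": time; "qpos": joint angles; "qvel": joint speeds; "effort": joint torques, N m; "eef_pos": TCP position; "tcp_rot": TCP orientation; "force": force on the tool from outside, world axes, zero at the start; "ft_torque": the same for the moment, N m; "finger_gap": opening from 0.0 (shut) to 1.0 (fully open).
Only numpy, scipy, OpenCV 4.12 (cv2) and the standard library are available. Lean on these libraries where they do the work, as an engineer would, in place of code of your own. Each camera call takes 0.05 s, during which the arm holds its last target. There are 200 camera calls.

### The job

Set out the four sample cups on the display board in order of height, one standing in the middle of each coaster: the shortest on the coaster next to the card terminal, then each taller one in turn, the tallest furthest from the terminal. Keep every cup upright the whole time and leave the steel token bowl where it is.

Things in the scene. Friction and masses are not known exactly. Their poses are not given: they have to be found in the camera images.
- cup_yellow: yellow open reusable drinking cup, straight-sided, 48 mm outside diameter, 60 mm tall, wall 3 mm, upright and empty at the start on the blue table top (z = 0). Origin: centre of its underside; z up along its axis.
- cup_red: red open reusable drinking cup, straight-sided, 54 mm outside diameter, 85 mm tall, wall 3 mm, upright and empty at the start on the blue table top (z = 0). Origin: centre of its underside; z up along its axis.
- cup_green: green open reusable drinking cup, straight-sided, 60 mm outside diameter, 112 mm tall, wall 3 mm, upright and empty at the start on the blue table top (z = 0). Origin: centre of its underside; z up along its axis.
- cup_white: white open reusable drinking cup, straight-sided, 66 mm outside diameter, 140 mm tall, wall 3 mm, upright and empty at the start on the blue table top (z = 0). Origin: centre of its underside; z up along its axis.
- coaster_a: one of four identical round cork coasters, 80 mm across, 4 mm thick, fixed in a straight row (centres 100 mm apart) on a fixed white board (130 x 400 x 12 mm thick). Its letter says nothing about its place in the row. Origin: centre of its underside, 12 mm above the table; its upper face is 4 mm higher. y along the row, z up.
- coaster_b: one of four identical round cork coasters, 80 mm across, 4 mm thick, fixed in a straight row (centres 100 mm apart) on a fixed white board (130 x 400 x 12 mm thick). Its letter says nothing about its place in the row. Origin: centre of its underside, 12 mm above the table; its upper face is 4 mm higher. y along the row, z up.
- coaster_c: one of four identical round cork coasters, 80 mm across, 4 mm thick, fixed in a straight row (centres 100 mm apart) on a fixed white board (130 x 400 x 12 mm thick). Its letter says nothing about its place in the row. Origin: centre of its underside, 12 mm above the table; its upper face is 4 mm higher. y along the row, z up.
- coaster_d: one of four identical round cork coasters, 80 mm across, 4 mm thick, fixed in a straight row (centres 100 mm apart) on a fixed white board (130 x 400 x 12 mm thick). Its letter says nothing about its place in the row. Origin: centre of its underside, 12 mm above the table; its upper face is 4 mm higher. y along the row, z up.
- card_terminal: black card payment terminal, 150 x 70 x 31 mm high, with a green screen and keys, fixed to the table just off one end of the coaster row, in line with it, its centre 105 mm from the centre of the nearest coaster; its long side lies across the row. It may be at either end. Origin: centre of its underside on the table; y along the row, z up.
- token_bowl: loose steel bowl for deposit tokens, 90 mm across the rim, 45 mm high, standing on the table off the other end of the row, its centre 105 mm from the centre of the nearest coaster. It is not to be moved. Origin: centre of its underside.

How it is judged:
By the outcome, as a careful person would: the job done as asked, in the order asked, and still so for the second after the job is handed in, with the robot touching nothing.
It also fails if it takes over 112 s, if anything falls off the work surface, if the arm or the gripper's body presses on something with over 40 N, if the wrist force passes 120 N, or if a joint passes its speed limit or range.

## Working session

There is one attempt and no reset: what is moved stays moved. The work goes in short steps, Python scripts to look and compute and a tool call to move; the robot and the scene stay as the last step left them, time stands still between calls to the robot, and variables do not carry over. Pictures are saved under pics/ and viewed, about 12 in all and at most 16, crops included, and the job is handed in when it is done.

Besides the shell and the picture viewer there is one more tool, called by a JSON object that holds its "api" and its "payload", one argument or row to a line. send_rows: Moves the arm, as the interface text tells. Its arguments: {"type":"object","properties":{"motion":{"type":"array"},"newtons":{"type":"number"}},"required":["motion"]}

```bash
ls; mkdir -p pics; cat > h.py <<'E'
import numpy as np, cv2
from station import state, optics, sign_off, r
from scipy.spatial.transform import Rotation as R
def rotq(q): return R.from_quat([q[1],q[2],q[3],q[0]])
def campose(name,st=None):
    c=optics.get_calibration(name)
    K=np.array(c["intrinsics"]);k1=c["k1"]
    if name=="wrist":
        T=np.array(c["tool_from_camera"]);Rt=rotq(st["tcp_rot"]).as_matrix()
        return K,k1,Rt@T[:3,:3],Rt@T[:3,3]+np.array(st["eef_pos"])
    Rm=np.array(c["rotation"])
    if Rm.shape!=(3,3): Rm=rotq(Rm).as_matrix()
    return K,k1,Rm,np.array(c["xyz"])
def cloud(name,depth,st=None):
    K,k1,Rm,t=campose(name,st)
    v,u=np.mgrid[0:400,0:640].astype(np.float32)
    p=cv2.undistortPoints(np.stack([u.ravel(),v.ravel()],1)[:,None],K,np.array([k1,0,0,0.])).reshape(400,640,2)
    P=np.dstack([p,np.ones((400,640))])*depth[...,None]
    return P@Rm.T+t
def save(n,img): cv2.imwrite("pics/"+n,img[...,::-1])
E
python3 - <<'E'
from h import *
st=state();print(st)
out=[]
for n in ["top","side"]:
    im,d=optics.camera(n);W=cloud(n,d);save(n+"0.png",im)
    for q in ["cup_yellow","cup_red","cup_green","cup_white","coaster_a","card_terminal","token_bowl"]:
        for s in optics.silhouettes(n,q)[:5]:
            if s["p"]<.3: continue
            m=s["mask"]&(d>0);P=W[m]
            if len(P)<5: continue
            zt=np.percentile(P[:,2],97);T=P[P[:,2]>zt-.006]
            (c,rad)=cv2.minEnclosingCircle(T[:,:2].astype(np.float32))
            print(n,q,round(s["p"],2),np.round(s["xy"]),len(P),"zt",zt.round(4),"ctr",np.round(c,4),"r",round(rad,4),"med",np.median(T,0).round(4))
E
```

```text
pics
{'clock': 0.0, 'qpos': array([ 1.05298390e+00,  2.76586810e-01,  1.50608568e+00, -2.32245080e-05,
        1.36067848e+00, -1.20996779e-01]), 'qvel': array([ 0.00067542, -0.00100203,  0.0004104 ,  0.00270152,  0.00050687,
       -0.00022926]), 'effort': array([ 2.32129474e-03, -4.04600573e+01, -2.37228048e+01,  7.01592676e-02,
        3.45539383e-02, -1.13566889e-04]), 'eef_pos': array([0.22196833, 0.52983966, 0.20462831]), 'tcp_rot': array([-2.65275991e-04,  1.97106182e-01,  9.80381752e-01, -8.38256722e-04]), 'force': array([-0.40039928,  0.319753  ,  0.89789298]), 'ft_torque': array([0.00195923, 0.02634012, 0.01026128]), 'finger_gap': 1.0000188058495303}
top cup_yellow 0.72 [279. 244.] 421 zt 0.0621 ctr [0.4456 0.0985] r 0.0237 med [0.4454 0.0983 0.0606]
top cup_red 0.96 [438. 253.] 727 zt 0.0865 ctr [ 0.4363 -0.2494] r 0.0268 med [ 0.4342 -0.2486  0.0848]
top cup_green 0.97 [213. 240.] 908 zt 0.1135 ctr [0.4463 0.237 ] r 0.0301 med [0.4496 0.2352 0.112 ]
top cup_white 0.79 [355. 242.] 1064 zt 0.1419 ctr [ 0.4494 -0.0627] r 0.033 med [ 0.4481 -0.0662  0.1403]
top coaster_a 0.94
[... 954 characters left out ...]
0.0167 ctr [ 0.6079 -0.1377] r 0.0408 med [ 0.6071 -0.1357  0.0152]
side coaster_a 0.74 [272. 208.] 1018 zt 0.0169 ctr [0.6454 0.059 ] r 0.0423 med [0.6418 0.062  0.0154]
side coaster_a 0.7 [295. 177.] 758 zt 0.0168 ctr [ 0.6267 -0.0392] r 0.0413 med [ 0.6246 -0.0354  0.0152]
side coaster_a 0.56 [247. 248.] 1298 zt 0.0169 ctr [0.6593 0.1558] r 0.0417 med [0.659  0.16   0.0154]
side card_terminal 0.57 [330. 129.] 1542 zt 0.0308 ctr [ 0.5889 -0.2391] r 0.0797 med [ 0.5855 -0.2349  0.0281]
side card_terminal 0.52 [377. 234.] 1036 zt 0.0595 ctr [0.4455 0.1001] r 0.025 med [0.4458 0.1047 0.0581]
side token_bowl 0.71 [209. 291.] 2681 zt 0.045 ctr [0.6788 0.2599] r 0.0454 med [0.6852 0.2555 0.0435]
```

View pics/top0.png

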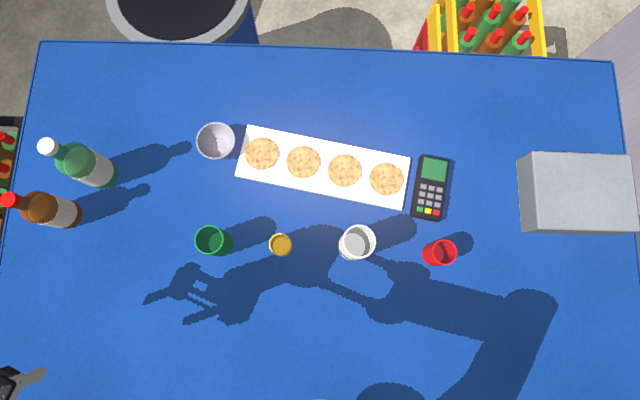

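View pics/side0.png

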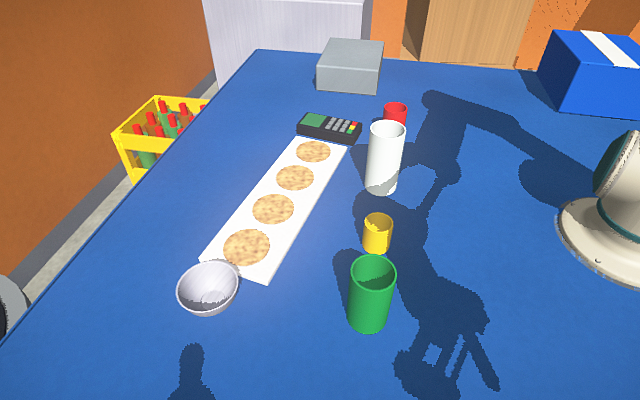

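The top view has the bowl at (215,140), the coasters from (260,153) to (385,179), and the terminal at the right end (430,187). The cups stand at (211,240) green, (280,244) yellow, (357,242) white and (440,253) red. The side view agrees. The terminal is on the −y end, so yellow goes at y=-0.139, then red, green and white in turn. I'll turn the jaws perpendicular to the row first.

{"api": "send_rows", "payload": {
  "motion": [
    [[0,0,0,0,0,7.04,0],[0,0,0,0,0,7.04,0],[0,0,0,0,0,7.04,0],[0,0,0,0,0,7.04,0],[0,0,0,0,0,7.04,0],[0,0,0,0,0,7.04,0],[0,0,0,0,0,7.04,0],[0,0,0,0,0,7.04,0],[0,0,0,0,0,7.04,0],[0,0,0,0,0,7.04,0],[0,0,0,0,0,7.04,0]]
  ],
  "newtons": 20
}}

```text
clock: 1.72
eef_pos: [0.2222, 0.5303, 0.2057]
tcp_rot: [-0.0, 0.776, 0.631, 0.0]
force: [0.4, 0.1, -0.7]
finger_gap: 1.001
```

```bash
cat > go.py <<'E'
import sys
from h import *
# world xy of cups, coasters
P=dict(yellow=(.4457,.099),red=(.4362,-.2487),green=(.446,.2385),white=(.4496,-.062),
 c1=(.6083,-.1387),c2=(.6258,-.0402),c3=(.6434,.0583),c4=(.6609,.1567))
st=state();Rt=rotq(st["tcp_rot"])
print("t",round(st["clock"],2),"pos",np.round(st["eef_pos"],4),"gap",round(st["finger_gap"],3),"F",np.round(st["force"],1))
Rd=R.from_matrix(np.array([[.175,.985,0],[.985,-.175,0],[0,0,-1]]).T)
print("turn fix deg (tool)",np.round(np.degrees((Rt.inv()*Rd).as_rotvec()),2))
p=np.array(st["eef_pos"])
for a in sys.argv[1:]:
    n,z=a.split(":");t=np.array([*P[n],float(z)])
    print(a,"tool shift mm",np.round(1000*Rt.inv().apply(t-p),1));p=t
E
python3 go.py yellow:.12 yellow:.016 yellow:.15 c1:.15 c1:.033
```

```text
t 1.72 pos [0.2222 0.5303 0.2057] gap 1.001 F [ 0.4  0.1 -0.7]
turn fix deg (tool) [ 0.   -0.02 -1.66]
yellow:.12 tool shift mm [-376.9  306.6   85.6]
yellow:.016 tool shift mm [ -0.   0. 104.]
yellow:.15 tool shift mm [   0.   -0. -134.]
c1:.15 tool shift mm [-1.997e+02  2.076e+02 -1.000e-01]
c1:.033 tool shift mm [ -0.   0. 117.]
```

{"api": "send_rows", "payload": {
  "motion": [
    [[0,0,0,0,0,-1.7,0],[-29,23.6,0,0,0,0,0],[-29,23.6,0,0,0,0,0],[-29,23.6,0,0,0,0,0],[-29,23.6,0,0,0,0,0],[-29,23.6,0,0,0,0,0],[-29,23.6,0,0,0,0,0],[-29,23.6,0,0,0,0,0],[-29,23.6,0,0,0,0,0],[-29,23.6,0,0,0,0,0],[-29,23.6,0,0,0,0,0],[-29,23.6,0,0,0,0,0],[-29,23.6,0,0,0,0,0],[-29,23.6,0,0,0,0,0]]
  ]
}}

```text
clock: 2.88
eef_pos: [0.4792, 0.1038, 0.2051]
tcp_rot: [-0.001, 0.74, 0.673, 0.004]
force: [0.8, 1.5, 0.2]
finger_gap: 1.002
```

```bash
python3 go.py yellow:.12 yellow:.016
```

```text
t 2.88 pos [0.4792 0.1038 0.2051] gap 1.002 F [0.8 1.5 0.2]
turn fix deg (tool) [ 0.22 -0.49  4.61]
yellow:.12 tool shift mm [ -8.7 -33.2  84.9]
yellow:.016 tool shift mm [ -0.9  -0.4 104. ]
```

{"api": "send_rows", "payload": {
  "motion": [
    [[0,0,0,0,-0.3,4.6,0],[0,0,0,0,0,0,0]]
  ]
}}

```text
clock: 3.05
eef_pos: [0.484, 0.0964, 0.2051]
tcp_rot: [0.003, 0.767, 0.641, 0.003]
force: [0.0, -0.8, -0.5]
finger_gap: 0.996
```

```bash
python3 go.py yellow:.09 yellow:.016
```

```text
t 3.05 pos [0.484  0.0964 0.2051] gap 0.996 F [ 0.  -0.8 -0.5]
turn fix deg (tool) [ 0.42 -0.03 -0.15]
yellow:.09 tool shift mm [ -4.3 -39.  114.8]
yellow:.016 tool shift mm [-0.  -0.5 74. ]
```

{"api": "send_rows", "payload": {
  "motion": [
    [[-2,-19,5,0.2,0,0,0],[-2,-19,10,0,0,0,0],[0,0,28,0,0,0,0],[0,0,28,0,0,0,0],[0,0,28,0,0,0,0],[0,0,12,0,0,0,0],[0,0,0,0,0,0,0],[0,0,0,0,0,0,0]]
  ]
}}

```text
clock: 3.72
eef_pos: [0.4452, 0.1024, 0.0923]
tcp_rot: [0.003, 0.753, 0.658, 0.005]
force: [-0.1, 0.4, 0.1]
finger_gap: 0.998
```

```bash
python3 - <<'E'
from h import *
st=state();im,d=optics.camera("wrist");save("w1.png",im);W=cloud("wrist",d,st)
for s in optics.silhouettes("wrist","cup_yellow")[:2]:
    P=W[s["mask"]&(d>0)];zt=np.percentile(P[:,2],97);T=P[abs(P[:,2]-zt)<.004]
    print(s["p"],len(P),zt,cv2.minEnclosingCircle(T[:,:2].astype(np.float32)))
E
python3 go.py yellow:.016
```

```text
0.72 3639 0.060188673483082475 ((0.44341638684272766, 0.1009250059723854), 0.024027995765209198)
t 3.82 pos [0.4461 0.1023 0.0932] gap 1.005 F [-1.2 -0.4  0. ]
turn fix deg (tool) [ 0.69 -0.22  2.34]
yellow:.016 tool shift mm [-3.6 -0.9 77.2]
```

View pics/w1.png

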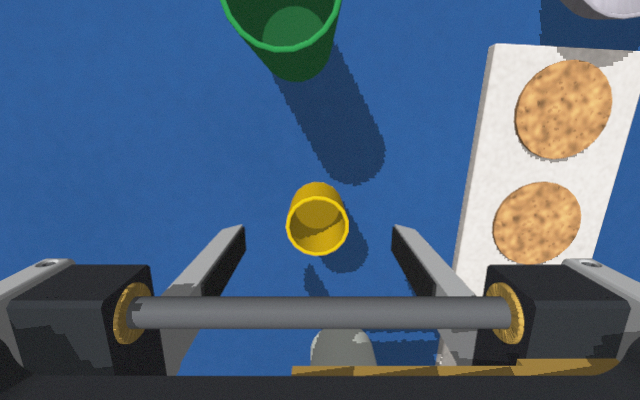

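The yellow cup at (318,222) sits midway between the fingertips (243 and 393), so I'll descend and grip.

{"api": "send_rows", "payload": {
  "motion": [
    [[-2.5,-1.3,15,0.6,-0.2,2.3,0],[0,0,25,0,0,0,0],[0,0,25,0,0,0,0],[0,0,11,0,0,0,0],[0,0,0,0,0,0,0]]
  ]
}}

```text
clock: 4.23
eef_pos: [0.4544, 0.1018, 0.0229]
tcp_rot: [0.007, 0.764, 0.645, 0.009]
force: [-0.7, 0.2, 0.9]
finger_gap: 0.996
```

```bash
python3 go.py yellow:.016
```

```text
t 4.23 pos [0.4544 0.1018 0.0229] gap 0.996 F [-0.7  0.2  0.9]
turn fix deg (tool) [ 1.25 -0.32  0.44]
yellow:.016 tool shift mm [-4.2 -8.3  6.7]
```

{"api": "send_rows", "payload": {
  "motion": [
    [[-3,-8,5,1.2,-0.3,0.4,0],[0,0,0,0,0,0,0]]
  ]
}}

```text
clock: 4.4
eef_pos: [0.4472, 0.1004, 0.0192]
tcp_rot: [0.001, 0.766, 0.643, 0.001]
force: [-0.5, 0.6, -0.6]
finger_gap: 1.002
```

```bash
python3 go.py yellow:.016
```

```text
t 4.4 pos [0.4472 0.1004 0.0192] gap 1.002 F [-0.5  0.6 -0.6]
turn fix deg (tool) [ 0.12 -0.04  0.11]
yellow:.016 tool shift mm [-1.6 -1.3  3.2]
```

{"api": "send_rows", "payload": {
  "motion": [
    [[-0.5,-2,2,0.1,0,0,0],[0,0,0,0,0,0,200],[0,0,0,0,0,0,200],[0,0,0,0,0,0,200],[0,0,0,0,0,0,200],[0,0,0,0,0,0,200],[0,0,0,0,0,0,200],[0,0,0,0,0,0,200],[0,0,0,0,0,0,200]]
  ],
  "newtons": 20
}}

```text
clock: 5.15
eef_pos: [0.4486, 0.1005, 0.0214]
tcp_rot: [0.003, 0.766, 0.643, 0.004]
force: [-0.3, 0.1, 0.9]
finger_gap: 0.517
```

```bash
python3 go.py yellow:.12 c1:.12
```

```text
t 5.15 pos [0.4486 0.1005 0.0214] gap 0.517 F [-0.3  0.1  0.9]
turn fix deg (tool) [ 0.52 -0.17  0.16]
yellow:.12 tool shift mm [ -1.7  -1.7 -98.6]
c1:.12 tool shift mm [-206.2  201.1    1.2]
```

{"api": "send_rows", "payload": {
  "motion": [
    [[0,0,-10,0,0,0,200],[0,0,-30,0.4,0,0,200],[0,0,-30,0,0,0,200],[0,0,-25,0,0,0,200],[0,0,0,0,0,0,200],[0,0,0,0,0,0,200]]
  ]
}}

```text
clock: 5.65
eef_pos: [0.4459, 0.1001, 0.118]
tcp_rot: [-0.002, 0.766, 0.643, -0.001]
force: [-1.9, -0.2, -1.0]
finger_gap: 0.517
```

```bash
python3 go.py c1:.12 c1:.038
```

```text
t 5.65 pos [0.4459 0.1001 0.118 ] gap 0.517 F [-1.9 -0.2 -1. ]
turn fix deg (tool) [-0.28 -0.07  0.17]
c1:.12 tool shift mm [-207.3  201.1   -3.2]
c1:.038 tool shift mm [-0.1  0.4 82. ]
```

{"api": "send_rows", "payload": {
  "motion": [
    [[-10,10,0,0,0,0,200],[-22,21,0,0,0,0.3,200],[-22,21,0,0,0,0.3,200],[-22,21,0,0,0,0.3,200],[-22,21,0,0,0,0.3,200],[-22,21,0,0,0,0.3,200],[-22,21,0,0,0,0.3,200],[-22,21,0,0,0,0.3,200],[-22,21,0,0,0,0.3,200],[-20,20,0,0,0,0.3,200],[0,0,0,0,0,0,200],[0,0,0,0,0,0,200]]
  ]
}}

```text
clock: 6.65
eef_pos: [0.5958, -0.1487, 0.0931]
tcp_rot: [-0.014, 0.78, 0.625, -0.01]
force: [-0.3, 0.3, -1.3]
finger_gap: 0.514
```

```bash
python3 go.py c1:.12 c1:.038
```

```text
t 6.65 pos [ 0.5958 -0.1487  0.0931] gap 0.514 F [-0.3  0.3 -1.3]
turn fix deg (tool) [-1.99 -0.2  -2.5 ]
c1:.12 tool shift mm [ 12.5   9.1 -27.2]
c1:.038 tool shift mm [-0.2  2.9 81.9]
```

{"api": "send_rows", "payload": {
  "motion": [
    [[6,5,0,-1.8,-0.2,-2.4,200],[5,5,0,0,0,0,200],[0,0,0,0,0,0,200],[0,0,0,0,0,0,200]]
  ]
}}

```text
clock: 6.98
eef_pos: [0.6041, -0.1371, 0.0874]
tcp_rot: [-0.006, 0.767, 0.642, -0.004]
force: [0.2, 0.2, -0.8]
finger_gap: 0.513
```

```bash
python3 go.py c1:.06 c1:.038
```

```text
t 6.98 pos [ 0.6041 -0.1371  0.0874] gap 0.513 F [ 0.2  0.2 -0.8]
turn fix deg (tool) [-0.78 -0.11 -0.1 ]
c1:.06 tool shift mm [-0.8  4.8 27.4]
c1:.038 tool shift mm [-0.   0.3 22. ]
```

{"api": "send_rows", "payload": {
  "motion": [
    [[-0.8,3,10,-0.7,-0.1,0,200],[0,0,15,0,0,0,200],[0,0,10,0,0,0,200],[0,0,3,0,0,0,200],[0,0,0,0,0,0,200],[0,0,0,0,0,0,200]]
  ]
}}

```text
clock: 7.48
eef_pos: [0.6058, -0.1351, 0.0484]
tcp_rot: [-0.001, 0.766, 0.642, -0.001]
force: [0.8, -0.0, 0.1]
finger_gap: 0.519
```

```bash
python3 go.py c1:.038
```

```text
t 7.48 pos [ 0.6058 -0.1351  0.0484] gap 0.519 F [ 0.8 -0.   0.1]
turn fix deg (tool) [-0.18 -0.01  0.03]
c1:.038 tool shift mm [-3.1  3.2 10.4]
```

{"api": "send_rows", "payload": {
  "motion": [
    [[-3,2.5,3,-0.2,0,0,200],[-0.5,0.5,4,0,0,0,200],[0,0,3,0,0,0,200],[0,0,0,0,0,0,200],[0,0,0,0,0,0,200]]
  ]
}}

```text
clock: 7.9
eef_pos: [0.6098, -0.1401, 0.0395]
tcp_rot: [0.002, 0.766, 0.642, 0.001]
force: [0.5, 0.9, -0.9]
finger_gap: 0.519
```

```bash
python3 go.py c1:.038
```

```text
t 7.9 pos [ 0.6098 -0.1401  0.0395] gap 0.519 F [ 0.5  0.9 -0.9]
turn fix deg (tool) [0.25 0.03 0.01]
c1:.038 tool shift mm [ 1.1 -1.8  1.5]
```

{"api": "send_rows", "payload": {
  "motion": [
    [[1,-1.5,1.5,0.2,0,0,200],[0,0,0.5,0,0,0,200],[0,0,0,0,0,0,200]]
  ]
}}

```text
clock: 8.15
eef_pos: [0.6086, -0.139, 0.0376]
tcp_rot: [0.001, 0.767, 0.642, 0.0]
force: [-0.3, -0.3, -0.3]
finger_gap: 0.515
```

```bash
python3 go.py c1:.038
```

```text
t 8.15 pos [ 0.6086 -0.139   0.0376] gap 0.515 F [-0.3 -0.3 -0.3]
turn fix deg (tool) [ 0.06  0.03 -0.01]
c1:.038 tool shift mm [ 0.2 -0.3 -0.4]
```

Position is good. Open, then rise to about 0.2.

{"api": "send_rows", "payload": {
  "motion": [
    [[0,0,0,0,0,0,0],[0,0,0,0,0,0,0],[0,0,0,0,0,0,0],[0,0,0,0,0,0,0],[0,0,0,0,0,0,0],[0,0,0,0,0,0,0],[0,0,-10,0,0,0,0],[0,0,-20,0,0,0,0],[0,0,-30,0,0,0,0],[0,0,-35,0,0,0,0],[0,0,-35,0,0,0,0],[0,0,-35,0,0,0,0],[0,0,0,0,0,0,0],[0,0,0,0,0,0,0]]
  ]
}}

```text
clock: 9.32
eef_pos: [0.6074, -0.1384, 0.2139]
tcp_rot: [0.0, 0.766, 0.642, -0.0]
force: [0.3, 0.1, -0.1]
finger_gap: 1.0
```

```bash
python3 go.py red:.12 red:.031
```

```text
t 9.32 pos [ 0.6074 -0.1384  0.2139] gap 1.0 F [ 0.3  0.1 -0.1]
turn fix deg (tool) [-0.    0.02 -0.01]
red:.12 tool shift mm [-138.6 -149.3   94. ]
red:.031 tool shift mm [ 0.  0. 89.]
```

{"api": "send_rows", "payload": {
  "motion": [
    [[-10,-10,0,0,0,0,0],[-22,-24,0,0,0,0,0],[-22,-24,0,0,0,0,0],[-22,-24,0,0,0,0,0],[-22,-24,0,0,0,0,0],[-22,-24,0,0,0,0,0],[-16,-18,0,0,0,0,0],[0,0,0,0,0,0,0],[0,0,0,0,0,0,0]]
  ]
}}

```text
clock: 10.07
eef_pos: [0.4194, -0.2482, 0.2045]
tcp_rot: [-0.008, 0.765, 0.643, -0.004]
force: [-0.3, -0.2, -0.3]
finger_gap: 1.0
```

```bash
python3 - <<'E'
from h import *
im,d=optics.camera("top");W=cloud("top",d)
for s in optics.silhouettes("top","cup_yellow")[:2]:
    P=W[s["mask"]&(d>0)];zt=np.percentile(P[:,2],97);T=P[abs(P[:,2]-zt)<.005]
    print(s["p"],len(P),zt,cv2.minEnclosingCircle(T[:,:2].astype(np.float32)))
E
python3 go.py red:.12 red:.031
```

```text
0.76 481 0.07843672916764048 ((0.6086680889129639, -0.14118051528930664), 0.02400902844965458)
0.15 1065 0.14159573784306606 ((0.44959452748298645, -0.06259560585021973), 0.032921694219112396)
t 10.17 pos [ 0.4207 -0.2478  0.2046] gap 0.997 F [-0.2 -0.6  0.4]
turn fix deg (tool) [-1.01 -0.24  0.28]
red:.12 tool shift mm [ 1.4 16.9 84.4]
red:.031 tool shift mm [-0.4  1.6 89. ]
```

{"api": "send_rows", "payload": {
  "motion": [
    [[1,8,5,-1,-0.2,0.3,0],[0,6,20,0,0,0,0],[0,0,28,0,0,0,0],[0,0,25,0,0,0,0],[0,0,0,0,0,0,0],[0,0,0,0,0,0,0]]
  ]
}}

```text
clock: 10.67
eef_pos: [0.4426, -0.2463, 0.124]
tcp_rot: [0.002, 0.764, 0.645, 0.002]
force: [0.8, 0.1, 1.2]
finger_gap: 1.0
```

```bash
python3 go.py red:.12 red:.031
```

```text
t 10.67 pos [ 0.4426 -0.2463  0.124 ] gap 1.0 F [0.8 0.1 1.2]
turn fix deg (tool) [ 0.34 -0.08  0.41]
red:.12 tool shift mm [-3.4 -5.9  3.9]
red:.031 tool shift mm [-0.1 -0.5 89. ]
```

{"api": "send_rows", "payload": {
  "motion": [
    [[-3,-6,5,0.3,-0.1,0.4,0],[0,-2,22,0,0,0,0],[0,-1,28,0,0,0,0],[0,0,28,0,0,0,0],[0,0,6,0,0,0,0],[0,0,0,0,0,0,0],[0,0,0,0,0,0,0]]
  ]
}}

```text
clock: 11.25
eef_pos: [0.4404, -0.2517, 0.0401]
tcp_rot: [0.008, 0.765, 0.644, 0.001]
force: [0.1, 0.3, 0.0]
finger_gap: 1.0
```

```bash
python3 go.py red:.031
```

```text
t 11.25 pos [ 0.4404 -0.2517  0.0401] gap 1.0 F [0.1 0.3 0. ]
turn fix deg (tool) [0.8  0.49 0.2 ]
red:.031 tool shift mm [ 2.3 -4.8  9.1]
```

{"api": "send_rows", "payload": {
  "motion": [
    [[2,-5,5,0.8,0.4,0.2,0],[0,0,3,0,0,0,0],[0,0,0,0,0,0,0],[0,0,0,0,0,0,0]]
  ]
}}

```text
clock: 11.58
eef_pos: [0.4388, -0.2513, 0.0364]
tcp_rot: [0.004, 0.767, 0.642, 0.0]
force: [-0.1, -0.1, 0.6]
finger_gap: 1.002
```

```bash
python3 go.py red:.031
```

```text
t 11.58 pos [ 0.4388 -0.2513  0.0364] gap 1.002 F [-0.1 -0.1  0.6]
turn fix deg (tool) [ 0.4   0.3  -0.02]
red:.031 tool shift mm [ 2.1 -3.1  5.4]
```

{"api": "send_rows", "payload": {
  "motion": [
    [[2,-3,3,0.4,0.3,0,0],[0,0,0,0,0,0,200],[0,0,0,0,0,0,200],[0,0,0,0,0,0,200],[0,0,0,0,0,0,200],[0,0,0,0,0,0,200],[0,0,0,0,0,0,200],[0,0,0,0,0,0,200],[0,0,0,0,0,0,200]]
  ]
}}

```text
clock: 12.33
eef_pos: [0.4367, -0.2492, 0.0346]
tcp_rot: [0.001, 0.767, 0.642, 0.0]
force: [0.3, -0.1, 0.3]
finger_gap: 0.583
```

```bash
python3 go.py red:.15 c2:.15
```

```text
t 12.33 pos [ 0.4367 -0.2492  0.0346] gap 0.583 F [ 0.3 -0.1  0.3]
turn fix deg (tool) [ 0.1   0.05 -0.02]
red:.15 tool shift mm [   0.3   -0.4 -115.4]
c2:.15 tool shift mm [2.385e+02 1.501e+02 1.000e-01]
```

{"api": "send_rows", "payload": {
  "motion": [
    [[0,0,-10,0.1,0,0,200],[0,0,-30,0,0,0,200],[0,0,-35,0,0,0,200],[0,0,-35,0,0,0,200],[0,0,-35,0,0,0,200],[0,0,-18,0,0,0,200],[5,3,0,0,0,0,200],[20,12,-1,0,0,0,200],[26,16,-2.5,0,0,0,200],[26,16,-2.5,0,0,0,200],[26,16,-2.5,0,0,0,200],[26,16,-2.5,0,0,0,200],[26,16,-2.5,0,0,0,200],[26,16,-2.5,0,0,0,200],[26,16,-2.5,0,0,0,200],[14,10,-2,0,0,0,200],[6,4,0,0,0,0,200],[0,0,0,0,0,0,200],[0,0,0,0,0,0,200]]
  ]
}}

```text
clock: 13.92
eef_pos: [0.6169, -0.0342, 0.204]
tcp_rot: [-0.013, 0.767, 0.641, -0.007]
force: [-0.7, 0.6, 0.0]
finger_gap: 0.582
```

```bash
python3 go.py c2:.1 c2:.051
```

```text
t 13.92 pos [ 0.6169 -0.0342  0.204 ] gap 0.582 F [-0.7  0.6  0. ]
turn fix deg (tool) [-1.66 -0.31 -0.19]
c2:.1 tool shift mm [ -4.9  12.8 103.6]
c2:.051 tool shift mm [-0.3  1.4 49. ]
```

{"api": "send_rows", "payload": {
  "motion": [
    [[-4,6,5,-1.6,-0.3,-0.2,200],[0,0,20,0,0,0,200],[0,0,25,0,0,0,200],[0,0,25,0,0,0,200],[0,0,20,0,0,0,200],[0,0,5,0,0,0,200],[0,0,0,0,0,0,200],[0,0,0,0,0,0,200]]
  ]
}}

```text
clock: 14.58
eef_pos: [0.6135, -0.048, 0.0986]
tcp_rot: [-0.001, 0.769, 0.639, -0.004]
force: [-0.9, -0.4, -1.0]
finger_gap: 0.582
```

```bash
python3 go.py c2:.1 c2:.051
```

```text
t 14.58 pos [ 0.6135 -0.048   0.0986] gap 0.582 F [-0.9 -0.4 -1. ]
turn fix deg (tool) [-0.33  0.26 -0.51]
c2:.1 tool shift mm [ 9.9 10.6 -1.5]
c2:.051 tool shift mm [ 0.2  0.3 49. ]
```

{"api": "send_rows", "payload": {
  "motion": [
    [[5,5,5,-0.3,0.2,-0.5,200],[4,5,10,0,0,0,200],[0,0,12,0,0,0,200],[0,0,10,0,0,0,200],[0,0,0,0,0,0,200],[0,0,0,0,0,0,200]]
  ]
}}

```text
clock: 15.08
eef_pos: [0.6313, -0.0415, 0.0643]
tcp_rot: [0.005, 0.767, 0.642, 0.004]
force: [-0.2, 0.3, 0.3]
finger_gap: 0.582
```

```bash
python3 go.py c2:.051
```

```text
t 15.08 pos [ 0.6313 -0.0415  0.0643] gap 0.582 F [-0.2  0.3  0.3]
turn fix deg (tool) [ 0.7   0.02 -0.03]
c2:.051 tool shift mm [ 0.3 -5.8 13.2]
```

{"api": "send_rows", "payload": {
  "motion": [
    [[0.3,-5,4,0.7,0,0,200],[0,-1,5,0,0,0,200],[0,0,3,0,0,0,200],[0,0,0,0,0,0,200],[0,0,0,0,0,0,200]]
  ]
}}

```text
clock: 15.5
eef_pos: [0.626, -0.0397, 0.0522]
tcp_rot: [0.0, 0.766, 0.642, 0.0]
force: [-0.0, -0.6, -0.3]
finger_gap: 0.578
```

```bash
python3 go.py c2:.051
```

```text
t 15.5 pos [ 0.626  -0.0397  0.0522] gap 0.578 F [-0.  -0.6 -0.3]
turn fix deg (tool) [0.05 0.01 0.01]
c2:.051 tool shift mm [-0.6 -0.1  1.2]
```

{"api": "send_rows", "payload": {
  "motion": [
    [[-0.5,0,1.3,0,0,0,200],[0,0,0.3,0,0,0,200],[0,0,0,0,0,0,0],[0,0,0,0,0,0,0],[0,0,0,0,0,0,0],[0,0,0,0,0,0,0],[0,0,0,0,0,0,0],[0,0,0,0,0,0,0],[0,0,-10,0,0,0,0],[0,0,-20,0,0,0,0],[0,0,-30,0,0,0,0],[0,0,-35,0,0,0,0],[0,0,-35,0,0,0,0],[0,0,-35,0,0,0,0],[0,0,-10,0,0,0,0],[0,0,0,0,0,0,0]]
  ]
}}

```text
clock: 16.83
eef_pos: [0.6247, -0.0401, 0.2377]
tcp_rot: [0.0, 0.767, 0.642, 0.0]
force: [-0.2, 0.3, -0.3]
finger_gap: 1.003
```

```bash
python3 go.py green:.14 green:.056
```

```text
t 16.83 pos [ 0.6247 -0.0401  0.2377] gap 1.003 F [-0.2  0.3 -0.3]
turn fix deg (tool) [ 0.02  0.01 -0.01]
green:.14 tool shift mm [ 243.  -224.8   97.6]
green:.056 tool shift mm [ 0. -0. 84.]
```

{"api": "send_rows", "payload": {
  "motion": [
    [[10,-10,0,0,0,0,0],[22,-21,0,0,0,0,0],[24,-22,0,0,0,0,0],[24,-22,0,0,0,0,0],[24,-22,0,0,0,0,0],[24,-22,0,0,0,0,0],[24,-22,0,0,0,0,0],[24,-22,0,0,0,0,0],[24,-22,0,0,0,0,0],[24,-22,0,0,0,0,0],[10,-8,0,0,0,0,0],[0,0,0,0,0,0,0],[0,0,0,0,0,0,0]]
  ]
}}

```text
clock: 17.92
eef_pos: [0.4254, 0.2421, 0.2224]
tcp_rot: [-0.009, 0.767, 0.642, -0.013]
force: [0.0, -0.3, 0.5]
finger_gap: 0.998
```

```bash
python3 go.py green:.14 green:.056
```

```text
t 17.92 pos [0.4254 0.2421 0.2224] gap 0.998 F [ 0.  -0.3  0.5]
turn fix deg (tool) [-1.8   0.47 -0.08]
green:.14 tool shift mm [ 0.7 23.5 81.7]
green:.056 tool shift mm [ 0.7  2.6 84. ]
```

{"api": "send_rows", "payload": {
  "motion": [
    [[1,10,3,-1.7,0.4,-0.1,0],[0,8,15,0,0,0,0],[0,0,25,0,0,0,0],[0,0,25,0,0,0,0],[0,0,10,0,0,0,0],[0,0,0,0,0,0,0],[0,0,0,0,0,0,0]]
  ]
}}

```text
clock: 18.5
eef_pos: [0.4432, 0.233, 0.1375]
tcp_rot: [0.001, 0.768, 0.641, -0.004]
force: [-0.0, 0.4, 0.3]
finger_gap: 1.0
```

```bash
python3 - <<'E'
from h import *
st=state();im,d=optics.camera("wrist");W=cloud("wrist",d,st)
for s in optics.silhouettes("wrist","cup_green")[:1]:
    P=W[s["mask"]&(d>0)];zt=np.percentile(P[:,2],97);T=P[abs(P[:,2]-zt)<.004]
    print(s["p"],len(P),zt,cv2.minEnclosingCircle(T[:,:2].astype(np.float32)))
E
python3 go.py green:.14 green:.056
```

```text
0.7 6009 0.11211954902457218 ((0.4444596469402313, 0.24062001705169678), 0.03001934476196766)
t 18.6 pos [0.4438 0.2335 0.1385] gap 1.001 F [-0.4 -0.2 -0. ]
turn fix deg (tool) [-0.13  0.34 -0.25]
green:.14 tool shift mm [ 5.3  1.3 -1.6]
green:.056 tool shift mm [ 0.5  0.2 84. ]
```

{"api": "send_rows", "payload": {
  "motion": [
    [[6,-1,8,-0.1,0.3,-0.2,0],[0,-2,22,0,0,0,0],[0,-1,24,0,0,0,0],[0,0,22,0,0,0,0],[0,0,5,0,0,0,0],[0,0,0,0,0,0,0],[0,0,0,0,0,0,0]]
  ]
}}

```text
clock: 19.18
eef_pos: [0.4479, 0.244, 0.0601]
tcp_rot: [0.002, 0.767, 0.642, 0.008]
force: [0.8, 0.1, 0.1]
finger_gap: 0.997
```

```bash
sed -i 's/green=(.446,.2385)/green=(.4452,.2396)/' go.py; python3 go.py green:.056
```

```text
t 19.18 pos [0.4479 0.244  0.0601] gap 0.997 F [0.8 0.1 0.1]
turn fix deg (tool) [ 0.81 -0.57 -0.08]
green:.056 tool shift mm [-4.9 -1.9  4.1]
```

{"api": "send_rows", "payload": {
  "motion": [
    [[-4,-2.5,3,0.8,-0.5,-0.1,0],[0,0,0,0,0,0,0],[0,0,0,0,0,0,0]]
  ]
}}

```text
clock: 19.43
eef_pos: [0.4469, 0.2414, 0.0599]
tcp_rot: [0.0, 0.766, 0.643, 0.003]
force: [0.6, -0.2, -0.3]
finger_gap: 1.001
```

```bash
python3 go.py green:.056
```

```text
t 19.43 pos [0.4469 0.2414 0.0599] gap 1.001 F [ 0.6 -0.2 -0.3]
turn fix deg (tool) [ 0.23 -0.21  0.05]
green:.056 tool shift mm [-2.1 -1.4  3.9]
```

{"api": "send_rows", "payload": {
  "motion": [
    [[-2,-1.5,2,0.2,-0.2,0,0],[0,0,0,0,0,0,200],[0,0,0,0,0,0,200],[0,0,0,0,0,0,200],[0,0,0,0,0,0,200],[0,0,0,0,0,0,200],[0,0,0,0,0,0,200],[0,0,0,0,0,0,200],[0,0,0,0,0,0,200]]
  ]
}}

```text
clock: 20.18
eef_pos: [0.4466, 0.2401, 0.06]
tcp_rot: [0.001, 0.766, 0.642, 0.002]
force: [-0.3, 0.3, 0.6]
finger_gap: 0.631
```

```bash
python3 go.py green:.2 c3:.2
```

```text
t 20.18 pos [0.4466 0.2401 0.06  ] gap 0.631 F [-0.3  0.3  0.6]
turn fix deg (tool) [ 0.25 -0.14  0.03]
green:.2 tool shift mm [  -0.4   -0.7 -140. ]
c3:.2 tool shift mm [-143.9  226.8    0.6]
```

{"api": "send_rows", "payload": {
  "motion": [
    [[0,0,-10,0.2,0,0,200],[0,0,-30,0,0,0,200],[0,0,-35,0,0,0,200],[0,0,-35,0,0,0,200],[0,0,-22,0,0,0,200],[-6,10,0,0,0,0,200],[-13,22,-2,0,0,0,200],[-16,25,-3,0,0,0,200],[-16,25,-3,0,0,0,200],[-16,25,-3,0,0,0,200],[-16,25,-3,0,0,0,200],[-16,25,-3,0,0,0,200],[-16,25,-3,0,0,0,200],[-14,20,-2,0,0,0,200],[-4,6,0,0,0,0,200],[0,0,0,0,0,0,200],[0,0,0,0,0,0,200]]
  ]
}}

```text
clock: 21.6
eef_pos: [0.632, 0.0583, 0.2014]
tcp_rot: [-0.006, 0.766, 0.643, -0.01]
force: [-0.9, -0.7, -1.0]
finger_gap: 0.624
```

```bash
python3 go.py c3:.12 c3:.077
```

```text
t 21.6 pos [0.632  0.0583 0.2014] gap 0.624 F [-0.9 -0.7 -1. ]
turn fix deg (tool) [-1.22  0.41  0.13]
c3:.12 tool shift mm [ 2.6 13.  81.2]
c3:.077 tool shift mm [ 0.3  0.9 43. ]
```

{"api": "send_rows", "payload": {
  "motion": [
    [[2,6,4,-1.2,0.4,0.1,200],[0,4,15,0,0,0,200],[0,0,25,0,0,0,200],[0,0,22,0,0,0,200],[0,0,10,0,0,0,200],[0,0,0,0,0,0,200],[0,0,0,0,0,0,200]]
  ]
}}

```text
clock: 22.18
eef_pos: [0.6337, 0.0664, 0.1213]
tcp_rot: [-0.004, 0.764, 0.645, -0.001]
force: [-0.4, -0.3, -0.3]
finger_gap: 0.627
```

```bash
python3 go.py c3:.12 c3:.077
```

```text
t 22.18 pos [0.6337 0.0664 0.1213] gap 0.627 F [-0.4 -0.3 -0.3]
turn fix deg (tool) [-0.41 -0.14  0.44]
c3:.12 tool shift mm [-6.4 10.9  1.2]
c3:.077 tool shift mm [-0.1  0.3 43. ]
```

{"api": "send_rows", "payload": {
  "motion": [
    [[-4,5,4,-0.4,-0.1,0.4,200],[-2,4,9,0,0,0,200],[0,0,11,0,0,0,200],[0,0,6,0,0,0,200],[0,0,0,0,0,0,200],[0,0,0,0,0,0,200]]
  ]
}}

```text
clock: 22.68
eef_pos: [0.6444, 0.0592, 0.0925]
tcp_rot: [0.002, 0.766, 0.643, 0.003]
force: [-0.4, 0.9, -0.8]
finger_gap: 0.632
```

```bash
python3 go.py c3:.077
```

```text
t 22.68 pos [0.6444 0.0592 0.0925] gap 0.632 F [-0.4  0.9 -0.8]
turn fix deg (tool) [ 0.42 -0.11  0.07]
c3:.077 tool shift mm [-1.1 -0.9 15.4]
```

{"api": "send_rows", "payload": {
  "motion": [
    [[-1,-1.5,5,0.4,-0.1,0,200],[0,-0.5,6,0,0,0,200],[0,0,4,0,0,0,200],[0,0,0,0,0,0,200],[0,0,0,0,0,0,200]]
  ]
}}

```text
clock: 23.1
eef_pos: [0.6425, 0.0582, 0.0762]
tcp_rot: [0.0, 0.766, 0.643, 0.0]
force: [0.3, -0.6, -1.5]
finger_gap: 0.636
```

```bash
python3 go.py c3:.076
```

```text
t 23.1 pos [0.6425 0.0582 0.0762] gap 0.636 F [ 0.3 -0.6 -1.5]
turn fix deg (tool) [ 0.01 -0.    0.04]
c3:.076 tool shift mm [0.2 0.9 0.2]
```

Release, then rise to about 0.27.

{"api": "send_rows", "payload": {
  "motion": [
    [[0,0,0.5,0,0,0,200],[0,0,0,0,0,0,0],[0,0,0,0,0,0,0],[0,0,0,0,0,0,0],[0,0,0,0,0,0,0],[0,0,0,0,0,0,0],[0,0,0,0,0,0,0],[0,0,-10,0,0,0,0],[0,0,-20,0,0,0,0],[0,0,-30,0,0,0,0],[0,0,-35,0,0,0,0],[0,0,-35,0,0,0,0],[0,0,-30,0,0,0,0],[0,0,0,0,0,0,0],[0,0,0,0,0,0,0]]
  ]
}}

```text
clock: 24.35
eef_pos: [0.6417, 0.0585, 0.2473]
tcp_rot: [0.0, 0.766, 0.643, 0.0]
force: [-0.3, -0.6, -1.1]
finger_gap: 0.999
```

```bash
python3 go.py white:.16 white:.076
```

```text
t 24.35 pos [0.6417 0.0585 0.2473] gap 0.999 F [-0.3 -0.6 -1.1]
turn fix deg (tool) [ 0.03 -0.02  0.06]
white:.16 tool shift mm [-152.1 -168.3   87.1]
white:.076 tool shift mm [-0.  -0.1 84. ]
```

{"api": "send_rows", "payload": {
  "motion": [
    [[-8,-8,0,0,0,0,0],[-18,-20,-1,0,0,0,0],[-21,-23,-1,0,0,0,0],[-21,-23,-1,0,0,0,0],[-21,-23,-1,0,0,0,0],[-21,-23,-1,0,0,0,0],[-21,-22,-1,0,0,0,0],[-13,-12,0,0,0,0,0],[-5,-4,0,0,0,0,0],[0,0,0,0,0,0,0],[0,0,0,0,0,0,0]]
  ]
}}

```text
clock: 25.27
eef_pos: [0.4375, -0.0648, 0.2399]
tcp_rot: [-0.01, 0.766, 0.643, -0.009]
force: [-0.6, 0.4, -0.4]
finger_gap: 0.998
```

```bash
python3 go.py white:.16 white:.076
```

```text
t 25.27 pos [ 0.4375 -0.0648  0.2399] gap 0.998 F [-0.6  0.4 -0.4]
turn fix deg (tool) [-1.49  0.05  0.12]
white:.16 tool shift mm [ 4.9 13.5 79.6]
white:.076 tool shift mm [ 0.1  2.2 84. ]
```

{"api": "send_rows", "payload": {
  "motion": [
    [[4,6,4,-1.4,0,0.1,0],[0,4,15,0,0,0,0],[0,0,22,0,0,0,0],[0,0,20,0,0,0,0],[0,0,8,0,0,0,0],[0,0,0,0,0,0,0],[0,0,0,0,0,0,0]]
  ]
}}

```text
clock: 25.85
eef_pos: [0.4548, -0.059, 0.1665]
tcp_rot: [-0.0, 0.765, 0.644, 0.001]
force: [0.8, 0.2, -0.0]
finger_gap: 1.0
```

```bash
python3 - <<'E'
from h import *
st=state();im,d=optics.camera("wrist");W=cloud("wrist",d,st)
for s in optics.silhouettes("wrist","cup_white")[:1]:
    P=W[s["mask"]&(d>0)];zt=np.percentile(P[:,2],97);T=P[abs(P[:,2]-zt)<.004]
    print(s["p"],len(P),zt,cv2.minEnclosingCircle(T[:,:2].astype(np.float32)))
E
python3 go.py white:.16 white:.076
```

```text
0.75 7085 0.14010077744971172 ((0.447661817073822, -0.06042608991265297), 0.032936882227659225)
t 25.95 pos [ 0.4551 -0.0593  0.1672] gap 1.0 F [-0.   0.2 -0.2]
turn fix deg (tool) [ 0.14 -0.12  0.27]
white:.16 tool shift mm [-3.6 -5.   7.2]
white:.076 tool shift mm [-0.2 -0.2 84. ]
```

{"api": "send_rows", "payload": {
  "motion": [
    [[-3,-6,4,0.1,-0.1,0.2,0],[0,-1.5,18,0,0,0,0],[0,-1,24,0,0,0,0],[0,-1,24,0,0,0,0],[0,0,10,0,0,0,0],[0,0,0,0,0,0,0],[0,0,0,0,0,0,0]]
  ]
}}

```text
clock: 26.53
eef_pos: [0.4493, -0.0631, 0.0907]
tcp_rot: [0.007, 0.766, 0.642, 0.004]
force: [0.3, -0.4, 0.5]
finger_gap: 0.999
```

```bash
sed -i 's/white=(.4496,-.062)/white=(.4487,-.0612)/' go.py; python3 go.py white:.076
```

```text
t 26.53 pos [ 0.4493 -0.0631  0.0907] gap 0.999 F [ 0.3 -0.4  0.5]
turn fix deg (tool) [0.9  0.14 0.03]
white:.076 tool shift mm [ 1.8 -1.2 14.7]
```

{"api": "send_rows", "payload": {
  "motion": [
    [[1.5,-2,5,0.9,0.1,0,0],[0,-0.5,6,0,0,0,0],[0,0,2,0,0,0,0],[0,0,0,0,0,0,0],[0,0,0,0,0,0,0]]
  ]
}}

```text
clock: 26.95
eef_pos: [0.4498, -0.0621, 0.0801]
tcp_rot: [0.003, 0.766, 0.642, 0.001]
force: [-0.5, -0.0, -0.0]
finger_gap: 1.002
```

```bash
python3 go.py white:.076
```

```text
t 26.95 pos [ 0.4498 -0.0621  0.0801] gap 1.002 F [-0.5 -0.  -0. ]
turn fix deg (tool) [0.34 0.09 0.01]
white:.076 tool shift mm [ 0.7 -1.3  4.1]
```

{"api": "send_rows", "payload": {
  "motion": [
    [[0.7,-1.3,2,0.3,0.1,0,0],[0,0,0,0,0,0,200],[0,0,0,0,0,0,200],[0,0,0,0,0,0,200],[0,0,0,0,0,0,200],[0,0,0,0,0,0,200],[0,0,0,0,0,0,200],[0,0,0,0,0,0,200]]
  ],
  "newtons": 25
}}

```text
clock: 27.62
eef_pos: [0.4492, -0.0613, 0.0787]
tcp_rot: [0.001, 0.766, 0.642, 0.001]
force: [0.1, -0.3, 0.0]
finger_gap: 0.688
```

```bash
python3 go.py white:.26 c4:.26 c4:.094
```

```text
t 27.62 pos [ 0.4492 -0.0613  0.0787] gap 0.688 F [ 0.1 -0.3  0. ]
turn fix deg (tool) [ 0.11 -0.01  0.02]
white:.26 tool shift mm [-0.000e+00 -1.000e-01 -1.813e+02]
c4:.26 tool shift mm [251.6 170.9   0.4]
c4:.094 tool shift mm [ -0.   -0.3 166. ]
```

{"api": "send_rows", "payload": {
  "motion": [
    [[0,0,-10,0.1,0,0,200],[0,0,-25,0,0,0,200],[0,0,-32,0,0,0,200],[0,0,-32,0,0,0,200],[0,0,-32,0,0,0,200],[0,0,-30,0,0,0,200],[0,0,-12,0,0,0,200],[8,0,0,0,0,0,200],[22,0,0,0,0,0,200],[28,0,0,0,0,0,200],[28,0,0,0,0,0,200],[28,0,0,0,0,0,200],[28,0,0,0,0,0,200],[28,0,0,0,0,0,200],[28,0,0,0,0,0,200],[28,0,0,0,0,0,200],[18,0,0,0,0,0,200],[6,0,0,0,0,0,200],[0,0,0,0,0,0,200],[0,0,0,0,0,0,200]]
  ]
}}

```text
clock: 29.28
eef_pos: [0.4837, 0.2014, 0.2411]
tcp_rot: [-0.011, 0.767, 0.641, -0.012]
force: [0.5, -0.4, -1.1]
finger_gap: 0.685
```

```bash
python3 go.py c4:.24 c4:.095
```

```text
t 29.28 pos [0.4837 0.2014 0.2411] gap 0.685 F [ 0.5 -0.4 -1.1]
turn fix deg (tool) [-1.8   0.25 -0.15]
c4:.24 tool shift mm [-12.5 182.3  -4.6]
c4:.095 tool shift mm [  0.6   4.5 144.9]
```

{"api": "send_rows", "payload": {
  "motion": [
    [[-4,8,0,-1.7,0.2,-0.1,200],[-3,18,-2,0,0,0,200],[-3,23,-2.5,0,0,0,200],[-2,23,-2.5,0,0,0,200],[0,23,-2.5,0,0,0,200],[0,23,-2.5,0,0,0,200],[0,23,-2.5,0,0,0,200],[0,20,-2,0,0,0,200],[0,10,0,0,0,0,200],[0,5,0,0,0,0,200],[0,0,0,0,0,0,200],[0,0,0,0,0,0,200]]
  ]
}}

```text
clock: 30.28
eef_pos: [0.6531, 0.1383, 0.2516]
tcp_rot: [-0.001, 0.772, 0.636, -0.009]
force: [-0.1, 0.3, -1.6]
finger_gap: 0.686
```

```bash
python3 go.py c4:.14 c4:.095
```

```text
t 30.28 pos [0.6531 0.1383 0.2516] gap 0.686 F [-0.1  0.3 -1.6]
turn fix deg (tool) [-0.82  0.73 -0.95]
c4:.14 tool shift mm [ 21.    5.7 111.2]
c4:.095 tool shift mm [ 0.6  0.6 45. ]
```

{"api": "send_rows", "payload": {
  "motion": [
    [[10,2,0,-0.8,0.7,-0.9,200],[10,2,0,0,0,0,200],[0,0,15,0,0,0,200],[0,0,25,0,0,0,200],[0,0,20,0,0,0,200],[0,0,10,0,0,0,200],[0,0,0,0,0,0,200],[0,0,0,0,0,0,200]]
  ]
}}

```text
clock: 30.95
eef_pos: [0.6566, 0.1669, 0.1835]
tcp_rot: [-0.0, 0.764, 0.645, 0.004]
force: [0.2, 0.7, -1.5]
finger_gap: 0.689
```

```bash
python3 go.py c4:.14 c4:.095
```

```text
t 30.95 pos [0.6566 0.1669 0.1835] gap 0.689 F [ 0.2  0.7 -1.5]
turn fix deg (tool) [ 0.25 -0.36  0.43]
c4:.14 tool shift mm [-9.7  5.7 43.5]
c4:.095 tool shift mm [-0.3 -0.2 45. ]
```

{"api": "send_rows", "payload": {
  "motion": [
    [[-5,3,5,0.2,-0.3,0.4,200],[-4,1,15,0,0,0,200],[0,0,20,0,0,0,200],[0,0,18,0,0,0,200],[0,0,5,0,0,0,200],[0,0,0,0,0,0,200],[0,0,0,0,0,0,200]]
  ]
}}

```text
clock: 31.53
eef_pos: [0.6659, 0.1578, 0.127]
tcp_rot: [0.005, 0.766, 0.642, 0.007]
force: [0.6, 0.4, -1.6]
finger_gap: 0.684
```

```bash
python3 go.py c4:.095
```

```text
t 31.53 pos [0.6659 0.1578 0.127 ] gap 0.684 F [ 0.6  0.4 -1.6]
turn fix deg (tool) [ 0.93 -0.25  0.  ]
c4:.095 tool shift mm [-2.1 -5.2 31.9]
```

{"api": "send_rows", "payload": {
  "motion": [
    [[-1.5,-4,3,0.9,-0.2,0,200],[0,-2,9,0,0,0,200],[0,0,9,0,0,0,200],[0,0,4,0,0,0,200],[0,0,0,0,0,0,200],[0,0,0,0,0,0,200]]
  ]
}}

```text
clock: 32.03
eef_pos: [0.662, 0.1575, 0.1039]
tcp_rot: [0.001, 0.767, 0.642, 0.003]
force: [0.2, 0.1, -0.7]
finger_gap: 0.684
```

```bash
python3 go.py c4:.095
```

```text
t 32.03 pos [0.662  0.1575 0.1039] gap 0.684 F [ 0.2  0.1 -0.7]
turn fix deg (tool) [ 0.34 -0.14 -0.01]
c4:.095 tool shift mm [-1.  -1.   8.9]
```

{"api": "send_rows", "payload": {
  "motion": [
    [[-1,-1.2,4,0.3,-0.1,0,200],[0,0,4,0,0,0,200],[0,0,0.5,0,0,0,200],[0,0,0,0,0,0,200],[0,0,0,0,0,0,200]]
  ]
}}

```text
clock: 32.45
eef_pos: [0.6608, 0.1568, 0.0948]
tcp_rot: [0.0, 0.767, 0.642, 0.001]
force: [1.1, 0.5, -1.9]
finger_gap: 0.686
```

```bash
python3 go.py c4:.0945
```

```text
t 32.45 pos [0.6608 0.1568 0.0948] gap 0.686 F [ 1.1  0.5 -1.9]
turn fix deg (tool) [ 0.05 -0.05 -0.01]
c4:.0945 tool shift mm [-0.   0.1  0.3]
```

Release, rise, and back off towards the robot.

{"api": "send_rows", "payload": {
  "motion": [
    [[0,0,0.5,0,0,0,200],[0,0,0,0,0,0,0],[0,0,0,0,0,0,0],[0,0,0,0,0,0,0],[0,0,0,0,0,0,0],[0,0,0,0,0,0,0],[0,0,0,0,0,0,0],[0,0,-10,0,0,0,0],[0,0,-20,0,0,0,0],[0,0,-30,0,0,0,0],[0,0,-35,0,0,0,0],[0,0,-35,0,0,0,0],[0,0,-25,0,0,0,0],[0,0,0,0,0,0,0],[0,0,0,0,0,0,0]]
  ]
}}

```text
clock: 33.7
eef_pos: [0.6602, 0.1566, 0.2606]
tcp_rot: [0.0, 0.766, 0.642, 0.001]
force: [0.1, 0.2, -0.2]
finger_gap: 1.001
```

{"api": "send_rows", "payload": {
  "motion": [
    [[0,-10,0,0,0,0,0],[0,-25,-1,0,0,0,0],[0,-30,-1,0,0,0,0],[0,-30,-1,0,0,0,0],[0,-30,-1,0,0,0,0],[0,-30,-1,0,0,0,0],[0,-30,-1,0,0,0,0],[0,-30,-1,0,0,0,0],[0,-20,0,0,0,0,0],[0,0,0,0,0,0,0],[0,0,0,0,0,0,0],[0,0,0,0,0,0,0]]
  ]
}}

```text
clock: 34.7
eef_pos: [0.3997, 0.1956, 0.2482]
tcp_rot: [-0.009, 0.767, 0.642, -0.016]
force: [1.2, 0.8, -0.3]
finger_gap: 1.0
```

```bash
python3 - <<'E'
from h import *
print(state()["eef_pos"],state()["clock"])
for n in ["top","side"]:
    im,d=optics.camera(n);W=cloud(n,d);save(n+"9.png",im)
    for q in ["cup_yellow","cup_red","cup_green","cup_white","token_bowl"]:
        for s in optics.silhouettes(n,q)[:1]:
            P=W[s["mask"]&(d>0)]
            if len(P)<5: continue
            zt=np.percentile(P[:,2],97);T=P[abs(P[:,2]-zt)<.006]
            c,rad=cv2.minEnclosingCircle(T[:,:2].astype(np.float32))
            print(n,q,round(s["p"],2),zt.round(4),np.round(c,4),round(rad,4))
E
```

```text
[0.39972459 0.19558963 0.2481952 ] 34.7
top cup_yellow 0.6 0.0779 [ 0.6091 -0.1412] 0.0244
top cup_red 0.92 0.1026 [ 0.6265 -0.0418] 0.027
top cup_white 0.69 0.1573 [0.6605 0.155 ] 0.0325
top token_bowl 0.98 0.0467 [0.6797 0.2597] 0.0447
side cup_yellow 0.75 0.0174 [0.6326 0.0658] 0.0367
side cup_red 0.72 0.1002 [ 0.6254 -0.0398] 0.0277
side cup_green 0.82 0.1274 [0.6417 0.0579] 0.0308
side cup_white 0.74 0.1552 [0.6608 0.1566] 0.0337
```

View pics/top9.png

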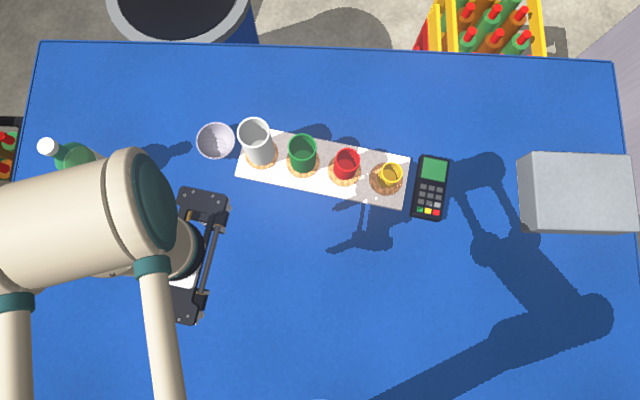

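View pics/side9.png

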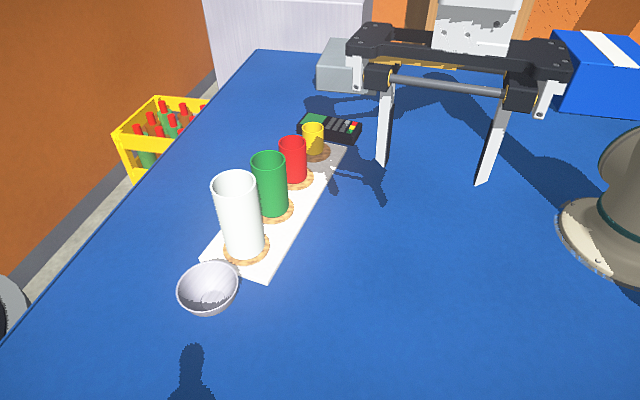

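The pictures show all four cups upright on their coasters: yellow (390,174) next to the terminal, red (346,163), green (302,152) and white (254,133). The bowl is still at (215,140), and the gripper is clear of everything.

```bash
python3 -c "
from station import sign_off; print(sign_off())"
```

```text
the job is handed in; nothing more can be done
None
```

All four cups are upright on their coasters in order of height: yellow next to the card terminal, then red, green and white furthest away. I handed the job in at about 35 s, with the gripper empty and clear of everything.

- **Position:** in the last pictures each cup measured within about 3 mm of its coaster's centre. The rim heights match cups standing flat on the coasters, to within about 2 mm.
- **Bowl:** it measured within about 1 mm of its starting position, which is within the camera error.
- **Checks that failed:** the top-camera check returned nothing for green, so its position comes from the side camera only. The side-camera network picked out the wrong thing for yellow, so yellow's position comes from the top camera. The side camera also gave no reading for the bowl. In the pictures, everything looked right.

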